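# Slide the top sample plate off the stack into the loader and clamp it

## Task

Push the top plate of the stack, with its crucible standing on it, sideways across onto the loader's metal bed without lifting it, and gently on until it presses the sprung stop in by 2 to 4 mm, no further, for a moment. Then back off and gently push the side jaw in until the plate is held flush between the jaw and the fence, still by the stop. Leave the lower plates as they lie in their stack, keep the crucible standing on its plate, and do not disturb anything else.

Things in the scene. Friction and masses are not known exactly. Their poses are not given: they have to be found in the camera images.
- loader: Sample plate loader, fixed, 292 mm long. Origin: on the bench, under the bed's end edge that faces the stack, on the pushing line. Its +x is the pushing direction, stack to stop; +y is towards the jaw; z up. Nest under the stack: x -112 to 0, y -45 to 45 mm, top 20 mm up; the stack's middle is about x -55, y 0, so it ends some 10 mm short of the bed.
- bed_edge (a point): Middle of the bed's edge facing the stack, on its upper face, 42.5 mm above the bench: 1.5 mm below the top plate's underside. The smooth metal bed runs from here 180 mm in the loader's +x, y -50 to +85 mm. The sprung stop at its far end is set elsewhere each time: its pad's face, across y -18 to 18, lies anywhere from x 100 to 132 mm, is not measured and must be felt for.
- fence (a point): Fixed steel fence along the -y side of the bed. Point: foot of its inner face, half-way along; the face lies at y -36 mm in the loader's frame, from x 30 to 165 mm, 12 mm high above the bed.
- top_center (a point): Top plate of the stack, the one to move: white ceramic, 90 (its x, pushing line) x 60 (y) x 8 mm thick, 0.13 to 0.21 kg, a crucible on it. Point: its centre, 4 mm below its upper face; 48 mm above the bench on the stack, 46.5 on the bed. Slides with about 0.5 to 2.5 N. It can be pushed on its rear (-x) end, above the second plate, whose upper face touches its underside.
- stop_pad (a joint): Travel of the stop's sprung rubber pad (36 mm wide, 14 mm high, before a grey block 21 mm high), m: 0 at rest, 0.008 at its hard end. Yields from 1 N, then 2 N per mm, plus 0.4 N at 10 mm/s. Plate is home when it presses the pad in 2 mm or more (5 N) for a moment; over 5 mm (11 N) is overload. It springs back after the push, taking the plate along.
- side_jaw (a joint): Travel of the side jaw, m: 0 fully open, grows as it is pushed in the loader's -y, towards the fence, to 0.024 at most; starts between 0 and 0.004. It stays where it is left (friction 2.5 N; 3 to 7 N while it shifts the plate). At 0 its clamping face is at y +42 mm in the loader's frame; against a plate lying on the fence it reads 0.018. It must not squeeze the plate with over 25 N.
- jaw_tab (a point): Upright steel tab by which the side jaw is pushed: 34 mm long (loader's x), 10 mm thick (y), top 35 mm above the bed. Point: middle of its outer (+y) face, 18 mm above the bed, at x 72 mm in the loader's frame. The jaw's clamping face (bar 60 mm long, 12 mm high) lies 26 mm further in -y.
- crucible_center (a point): Small open white ceramic crucible, 36 mm across, 26 mm high, 0.04 kg, standing loose near the middle of the top plate. Point: its centre, 13 mm above the plate's upper face.
- second_center (a point): Second plate from the top, the same size; its upper face is 44 mm above the bench. Stays in the stack. Point: its centre.
- third_center (a point): Third plate from the top, the same size. Stays in the stack. Point: its centre.
- bottom_center (a point): Bottom plate, the same size, lying on the nest. Stays in the stack. Point: its centre.
- spare_center (a point): Spare crucible, empty, the same shape as the one on the top plate (36 mm across, 26 mm high), standing on the bench near the loader; leave it alone. Point: its centre.
- reagent_center (a point): Brown glass bottle, 66 mm across, 130 mm high, on the bench; leave it alone. Point: its centre.
- beaker_center (a point): Glass beaker, 70 mm across, 90 mm high, on the bench; leave it alone. Point: its centre.
- jar_center (a point): White plastic jar, 60 mm across, 70 mm high, on the bench; leave it alone. Point: its centre.
Not all that is in view belongs to the job. What is shaped like the part that bears top_center but green is not meant.

How it is judged:
On the way, in this order (a step that is already met when the one before it is completed fails the run):
1. the top plate is clear of the stack and lies flat on the bed (x of top_center in the frame of loader above 0.045 m and z of top_center in the frame of loader below 0.048 m), for 0.1 s.
2. the plate, on the bed, presses the stop's pad in by 2 mm or more (value of joint stop_pad above 0.002 m and x of top_center in the frame of stop_pad above -0.048 m and z of top_center in the frame of loader below 0.048 m), for 0.2 s.
3. the jaw holds the plate flush against the fence (value of joint side_jaw above 0.016 m and y of top_center in the frame of loader below -0.0045 m), for 0.1 s.
At the end, for the whole second after the job is handed in: Plate flat and at rest on the bed, within 5 mm of the stop's pad, 1.5 mm of the fence and 0.04 rad of parallel; jaw reading over 0.016; crucible upright on it, within 30 mm of its centre; lower plates within 5 mm, other loose things within 15 mm of where they were (all of step 3 and y of top_center in the frame of loader above -0.0085 m and z of top_center in the frame of loader between 0.045 and 0.048 m and angle between the x axis of top_center and the x axis of loader, either way round below 0.04 rad and x of top_center in the frame of stop_pad above -0.05 m and x of top_center in the frame of loader above 0.05 m and linear speed of top below 0.01 m/s and horizontal distance between crucible_center and top_center below 0.03 m and angle between crucible_center's own z axis and vertical below 0.2 rad and z of crucible_center in the frame of top_center between 0.012 and 0.022 m and distance of each of second_center, third_center, bottom_center from where it was at the start of the episode below 0.005 m and distance of each of spare_center, reagent_center, beaker_center, jar_center from where it was at the start of the episode below 0.015 m); the robot touches nothing.
It fails at once if the stop's pad is pressed in by more than 5 mm (overloaded) (value of joint stop_pad above 0.005 m).
It fails at once if the top plate is lifted more than 10 mm above its place in the stack (z of top_center in the frame of loader above 0.058 m).
It fails at once if a lower plate is shifted by more than 6 mm, or another loose thing by more than 20 mm (distance of any of second_center, third_center, bottom_center from where it was at the start of the episode above 0.006 m or distance of any of spare_center, reagent_center, beaker_center, jar_center from where it was at the start of the episode above 0.02 m).
It fails at once if the crucible tips over or leaves its plate (angle between crucible_center's own z axis and vertical above 0.5 rad or horizontal distance between crucible_center and top_center above 0.045 m).
It fails at once if the jaw squeezes the plate with more than 25 N (contact force between side_jaw and top above 25 N).
It also fails if it takes over 61 s, if anything falls off the work surface, if the arm or the gripper's body presses on something with over 40 N, if the wrist force passes 120 N, or if a joint passes its speed limit or range.

## Robot

A 7-joint arm with a two-finger parallel gripper is mounted at the origin on the work surface. World frame = base frame: x ahead of the robot, y to its left, z up, the work surface at z = 0. Lengths are in m, angles in rad, forces in N, time in s.
With the tool pointing down it reaches from about 0.4 to 0.875 m from the base axis. Payload 19.3 kg.
Tool frame: the origin (TCP) lies at the very end of the fingers, on their centre line; the grasp point (between the pads) lies 19 mm behind it; x points along the fingers, y is the direction in which the jaws open and shut, and the axes are right-handed (so a half turn about x gives the same grasp; the last joint's range is limited). The gripper opens to 85 mm and grips with 20 to 120 N. Pads are 22 mm wide; open, the fingers measure 114 mm over their backs; the gripper's body (76 mm by 85 mm) begins 54 mm behind the grasp point. The pads swing forward as they close: fully open they stand 13 mm farther back than shut.
Start: joints at [-1.257, 0.521, -0.036, 1.599, 0.021, 1.021, -0.113], TCP at [0.234, 0.58, 0.231] pointing down, gripper open.
Joint ranges: [-2.91, 2.91], [-0.3, 2.13], [-1.5, 1.42], [0.17, 2.43], [-1.26, 4.41], [0.16, 1.93], [-2.52, 2.52]. Speed limits (rad/s): [1.89, 1.89, 2.39, 2.39, 3.01, 3.01, 3.01].

## Interface

Orientations are given as [roll, pitch, yaw] about the fixed x, y, z axes, in that order (R = Rz(yaw) Ry(pitch) Rx(roll)).
In Python, from workcell import bot, grab_frame, job_done gives the robot as it stands.
- The arm moves only by the shell command python3 -m pendant 'ROWS' [OPENING] [FORCE]. ROWS is JSON, a list of rows, each a list of 4 numbers: the shift along the tool's x, y, z in mm, then the turn about the tool's x in degrees. A call has 1 to 12 rows; each row shifts and turns the commanded pose from where the row before left it, along the tool's axes as they then stand; what a row does not reach is not made up. A row lasts 1/8 s, in which the tool goes at most 62.5 mm and 10.7 degrees, less where a joint would pass 70% of its speed; a pose out of reach is approached as far as the arm can. A call is refused whole if a number of a shift passes 62.5 or a number of a turn 10.7, either way. A call with a gripper value outside its range is refused whole. OPENING is the opening, from -1 (shut) to 1 (fully open), set as the call begins (- or left out, the last holds). The fingers move at their own pace and stop on an object; FORCE is the grip in N (left out, the last holds). Time passes only in rows, so rows that do not move let the fingers close. It gives the time, the measured TCP pose, the force and the opening at its end, in the units of the state.
- bot.observe(): the state, without advancing time (a new reading comes with each control period).
- grab_frame(name): name is "scene" or "top" or "wrist"; returns a dict with "img" (384x512x3 uint8, red, green, blue), "fovy" (degrees; the focal length in pixels is half the picture's height over the tangent of half this angle, whatever the lens; pixels are square), "cx", "cy" (the principal point, pixels), "R" (3x3) and "t" (3): a world point X has camera coordinates R X + t. Camera axes: x right, y down, z forward; pixel columns grow to the right and rows downward; lengths in m; the calibration is good to about 2 mm. A picture is of the moment at which its call begins. There is no depth.
- job_done(): hands the job in, once; it reports no verdict.
The state is a dict: "clock": time; "qpos": joint angles; "qd": joint speeds; "joint_efforts": joint torques, N m; "position": TCP position; "tool_rot": TCP orientation; "force": force on the tool from outside, world axes, zero at the start; "moment": the same for the moment, N m; "grip_width": finger opening in m.
Only numpy, scipy, OpenCV 4.12 (cv2) and the standard library are available. Lean on these libraries where they do the work, as an engineer would, in place of code of your own. Each camera call takes 0.05 s, during which the arm holds its last target.

## Working session

There is one attempt and no reset: what is moved stays moved. The work goes in short steps, Python scripts to look and compute and a shell command to move; the robot and the scene stay as the last step left them, time stands still between calls to the robot, and variables do not carry over. Pictures are saved under pics/ and viewed, and the job is handed in when it is done.

```bash
mkdir -p pics; ls; python3 - <<'E'
from workcell import bot, grab_frame
import cv2,numpy as np,pickle
s=bot.observe()
for k in s: print(k,np.round(s[k],4))
for n in ["scene","top","wrist"]:
    f=grab_frame(n); pickle.dump(f,open(f'pics/{n}0.pkl','wb'))
    cv2.imwrite(f'pics/{n}0.png',cv2.resize(f['img'][:,:,::-1],(768,576),interpolation=cv2.INTER_CUBIC))
    print(n,f['fovy'],f['cx'],f['cy'],np.round(f['R'],3).tolist(),np.round(f['t'],3))
E
```

```text
pics
clock 0.0
qpos [-1.2572  0.5221 -0.0363  1.6     0.0212  1.0211 -0.1128]
qd [-0.0008 -0.0009 -0.0011  0.      0.001   0.0011  0.0005]
joint_efforts [-5.00000e-04 -9.27060e+01  1.97990e+00 -3.69958e+01  1.80000e-02
  7.80000e-03  0.00000e+00]
position [0.2339 0.5792 0.2307]
tool_rot [-1.5287  1.5696 -1.9125]
force [-0.5382 -0.1824  0.5925]
moment [-0.0412  0.0002 -0.0088]
grip_width 0.0857
scene 50.68512334435368 258.85111478200815 187.89598277423408 [[0.644, 0.765, -0.017], [0.462, -0.407, -0.788], [-0.61, 0.5, -0.615]] [-0.358 -0.195  1.542]
top 44.400670261005125 250.98486053276906 185.42449039216123 [[0.029, -1.0, -0.0], [-0.994, -0.029, -0.107], [0.107, 0.003, -0.994]] [-0.027  0.59   1.214]
wrist 59.342670504266486 254.44795314452722 189.6497070110465 [[0.374, 0.927, -0.002], [0.876, -0.353, 0.328], [0.303, -0.124, -0.945]] [-0.624 -0.043  0.381]
```

View pics/scene0.png

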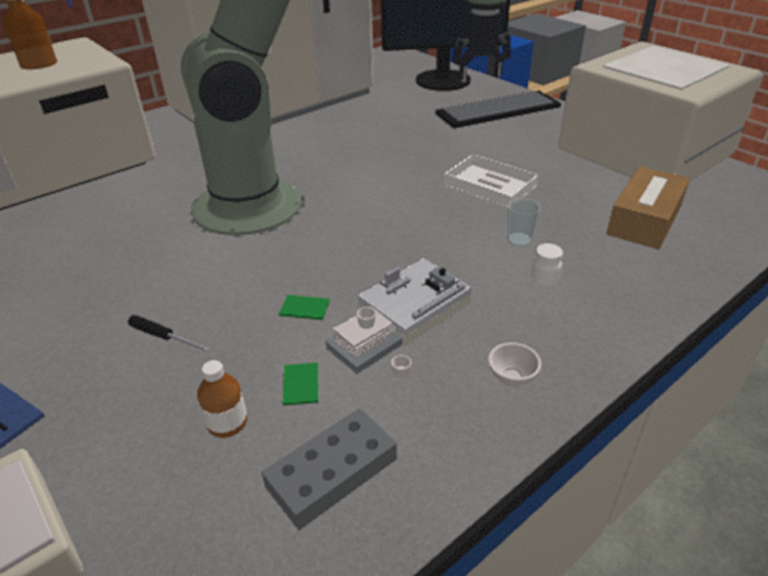

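View pics/top0.png

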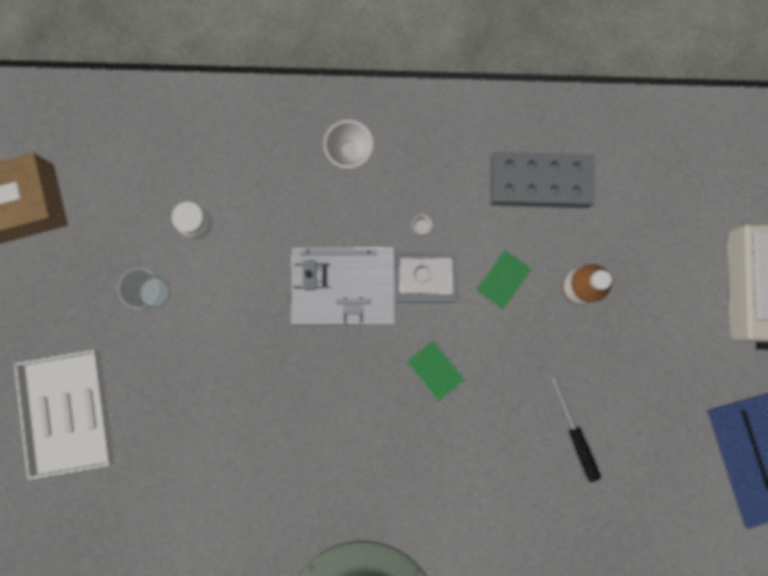

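View pics/wrist0.png

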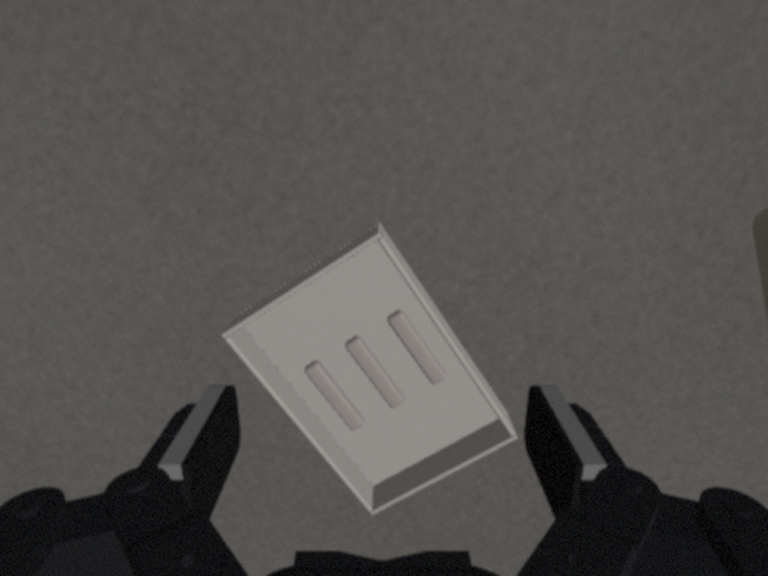

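```bash
cat > h.py <<'E'
import numpy as np,cv2,pickle
from scipy.spatial.transform import Rotation as Ro
def K(f):
    fl=f['img'].shape[0]/2/np.tan(np.radians(f['fovy'])/2); return fl
def ray(f,u,v,z):
    fl=K(f); d=np.array([(u-f['cx'])/fl,(v-f['cy'])/fl,1.]); R=np.array(f['R']);t=np.array(f['t'])
    c=-R.T@t; d=R.T@d; return c+d*(z-c[2])/d[2]
def proj(f,X):
    p=np.array(f['R'])@np.array(X)+f['t']; fl=K(f); return p[0]/p[2]*fl+f['cx'],p[1]/p[2]*fl+f['cy']
def crop(f,name,u0,v0,u1,v1,s):
    c=f['img'][v0:v1,u0:u1,::-1]; cv2.imwrite(name,cv2.resize(c,None,fx=s,fy=s,interpolation=cv2.INTER_CUBIC))
E
python3 - <<'E'
from h import *
t=pickle.load(open('pics/top0.pkl','rb'));s=pickle.load(open('pics/scene0.pkl','rb'))
crop(t,'pics/tc.png',185,155,315,225,6)
crop(s,'pics/sc.png',210,165,325,255,6)
from workcell import bot
print(np.round(Ro.from_euler('xyz',bot.observe()['tool_rot']).as_matrix(),3))
E
```

```text
[[-0.     0.374  0.927]
 [-0.001  0.927 -0.374]
 [-1.    -0.001  0.   ]]
```

View pics/tc.png

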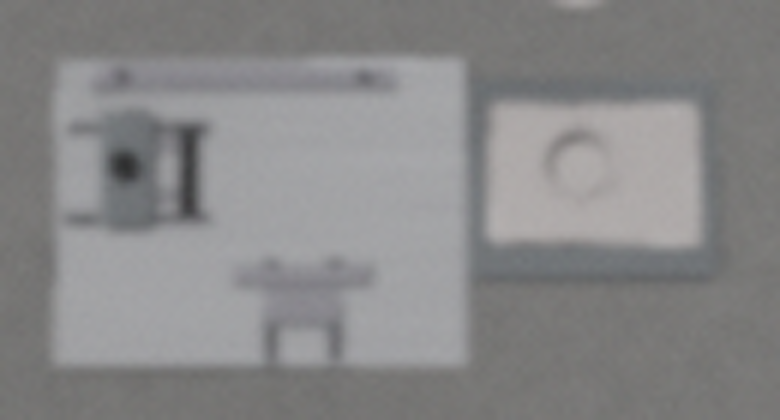

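View pics/sc.png

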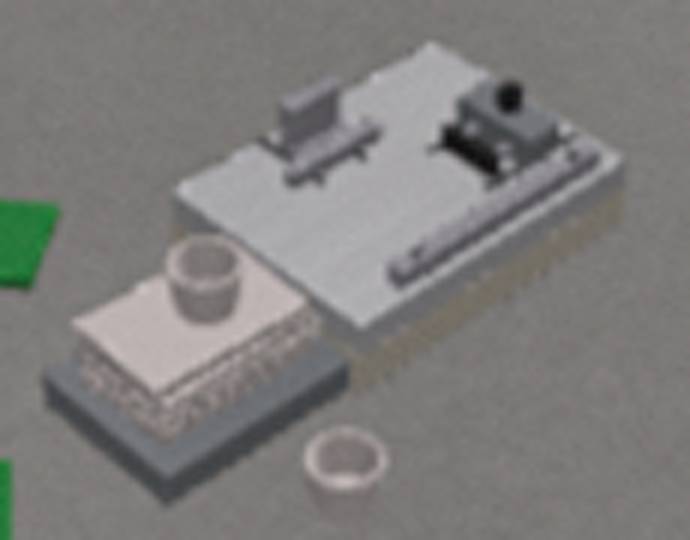

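```bash
python3 - <<'E'
from h import *
t=pickle.load(open('pics/top0.pkl','rb'))
im=t['img'].astype(int)
u0,v0,u1,v1=185,155,315,225
sub=t['img'][v0:v1,u0:u1]; 
g=cv2.resize(cv2.GaussianBlur(sub,(3,3),0),None,fx=4,fy=4,interpolation=cv2.INTER_CUBIC).astype(int)
r,gg,b=g[...,0],g[...,1],g[...,2]
for p in [(60,35),(115,30),(105,20),(80,65),(83,35)]: print(p,sub[p[1],p[0]])
def rect(m):
    m=cv2.morphologyEx(m.astype(np.uint8),cv2.MORPH_CLOSE,np.ones((25,25)))
    m=cv2.morphologyEx(m,cv2.MORPH_OPEN,np.ones((9,9)))
    c=max(cv2.findContours(m,0,cv2.CHAIN_APPROX_NONE)[0],key=cv2.contourArea)
    return cv2.minAreaRect(c),cv2.contourArea(c),c
xx=np.arange(g.shape[1])[None]
bright=(r>138)
for name,m,z in [('bed',bright&(xx<79*4),.0425),('plate',bright&(xx>79*4),.052)]:
    R,a,c=rect(m); bp=cv2.boxPoints(R)
    P=np.array([ray(t,(p[0]-1.5)/4+u0,(p[1]-1.5)/4+v0,z) for p in bp])
    print(name,a/np.prod(R[1]),'center',P.mean(0)*1000,'sides',[np.linalg.norm(P[i]-P[(i+1)%4])*1000 for i in range(2)])
    for p in P: print(np.round(p*1000,1))
    e=P[1]-P[0]; print(np.degrees(np.arctan2(e[1],e[0])))
E
```

```text
(60, 35) [162 163 165]
(115, 30) [171 168 168]
(105, 20) [174 169 168]
(80, 65) [120 120 118]
(83, 35) [176 172 172]
bed 0.9529510607015332 center [576.83906453  50.50805411  42.5       ] sides [np.float64(181.9411725966729), np.float64(136.29869628139622)]
[642.3 143.8  42.5]
[647.6 -38.1  42.5]
[511.4 -41.7  42.5]
[506.1 138.   42.5]
-88.32071916108632
plate 0.9472202674173118 center [595.8714586  -94.26144906  52.        ] sides [np.float64(94.67489205019415), np.float64(64.20900466159682)]
[626.6 -46.2  52. ]
[ 629.4 -140.9   52. ]
[ 565.2 -142.    52. ]
[562.4 -47.9  52. ]
-88.32044172602355
```

```bash
python3 - <<'E'
from h import *
t=pickle.load(open('pics/top0.pkl','rb'))
G=cv2.cvtColor(t['img'],cv2.COLOR_RGB2GRAY).astype(float)
G=cv2.GaussianBlur(G,(3,3),0)
def cross(prof,lo):  # half-level crossing, max gradient near
    d=np.abs(np.gradient(prof)); i=int(np.argmax(d)); i=min(max(i,2),len(prof)-3)
    w=d[i-2:i+3]; return lo+i+np.sum(w*np.arange(-2,3))/w.sum()
def edge(kind,a,b,lo,hi,z):
    pts=[]
    for k in range(a,b):
        if kind=='h': pts.append((k,cross(G[lo:hi,k],lo)))
        else: pts.append((cross(G[k,lo:hi],lo),k))
    W=np.array([ray(t,u,v,z)[:2] for u,v in pts])*1000
    i=1 if kind=='h' else 0
    c=np.polyfit(W[:,i],W[:,1-i],1); r=W[:,1-i]-np.polyval(c,W[:,i])
    k=np.abs(r)<1.5*r.std(); c=np.polyfit(W[k,i],W[k,1-i],1)
    print(kind,'slope deg',np.degrees(np.arctan(c[0])),'mid',W[:,i].mean(),np.polyval(c,W[:,i].mean()),'rms',r.std())
print('bed -y edge(far)');edge('h',197,260,159,169,.0425)
print('bed +y edge(near)');edge('h',197,260,210,222,.0425)
print('bed rear x0');edge('v',167,213,259,266,.0425)
print('bed far x180');edge('v',167,213,189,199,.0425)
print('plate far');edge('h',269,299,168,175,.052)
print('plate near');edge('h',269,299,192,199,.052)
print('plate rear');edge('v',174,194,298,306,.052)
print('plate front');edge('v',174,194,262,269,.052)
E
```

```text
bed -y edge(far)
h slope deg -1.780249254449361 mid 52.52135482711262 644.8032971166851 rms 1.1678845390022532
bed +y edge(near)
h slope deg -1.286882751487356 mid 47.83932550525655 509.23083513267574 rms 0.35104618473158755
bed rear x0
v slope deg 2.1144848099249076 mid 579.8260706554844 -38.9748501854307 rms 0.2798824448030685
bed far x180
v slope deg 2.128260371475684 mid 574.5655867401582 140.19397566825106 rms 0.9524266631547816
plate far
h slope deg -3.1541367725903653 mid -93.57856518915757 626.7412360030335 rms 0.692204738220703
plate near
h slope deg 1.1517409181342768 mid -94.9235600490634 565.6829374446207 rms 0.6086190725638668
plate rear
v slope deg 2.639870082771179 mid 597.48299004615 -140.41988043289126 rms 0.2260145927006366
plate front
v slope deg 0.017499913882106925 mid 594.7989391575785 -49.243600976960195 rms 1.3425796366608889
```

```bash
python3 -m pendant '[[0,-10,10,0],[0,-20,22,0],[0,-28,31,0],[0,-28,31,0],[0,-28,31,0],[0,-28,31,0],[0,-28,31,0],[0,-28,31,0],[0,-28,31,0],[0,-28,31,0],[0,-28,31,0],[0,-28,31,0]]' -0.41 20; python3 -m pendant '[[0,-28,31,0],[0,-28,31,0],[0,-28,31,0],[0,-28,31,0],[0,-28,31,0],[0,-28,31,0],[0,-28,31,0],[0,-28,31,0],[0,-16,20,0],[0,-6,7,0],[0,0,0,0]]'
```

```text
clock: 1.65
position: [0.4352, 0.1618, 0.2314]
tool_rot: [0.706, 1.571, 0.322]
force: [1.5, 0.7, -0.1]
grip_width: 0.0252
clock: 3.02
position: [0.5974, -0.1672, 0.2311]
tool_rot: [3.079, 1.57, 2.695]
force: [-0.5, 0.4, 0.3]
grip_width: 0.0255
```

```bash
python3 -m pendant '[[0,0,0,6],[0,0,0,10],[0,0,0,10],[0,0,0,10],[0,0,0,10],[0,0,0,10],[0,0,0,7],[0,0,0,3.2],[0,0,0,0]]'; python3 - <<'E'
from h import *
from workcell import bot,grab_frame
s=bot.observe();print(np.round(Ro.from_euler('xyz',s['tool_rot']).as_matrix(),4), s['qpos'],s['position'])
for n in ["wrist","scene","top"]:
    f=grab_frame(n); pickle.dump(f,open(f'pics/{n}1.pkl','wb'))
    cv2.imwrite(f'pics/{n}1.png',cv2.resize(f['img'][:,:,::-1],(768,576),interpolation=cv2.INTER_CUBIC))
E
```

```text
clock: 4.15
position: [0.5976, -0.1658, 0.2314]
tool_rot: [-3.111, 1.57, 1.634]
force: [0.3, 0.3, -0.1]
grip_width: 0.0252
[[-0.000e+00  9.995e-01  3.310e-02]
 [ 6.000e-04  3.310e-02 -9.995e-01]
 [-1.000e+00 -0.000e+00 -6.000e-04]] [-0.15973172  0.56478705  0.50907872  1.63287516 -0.31070887  1.02556104
  0.47900924] [ 0.59764638 -0.16583615  0.23137935]
```

View pics/wrist1.png

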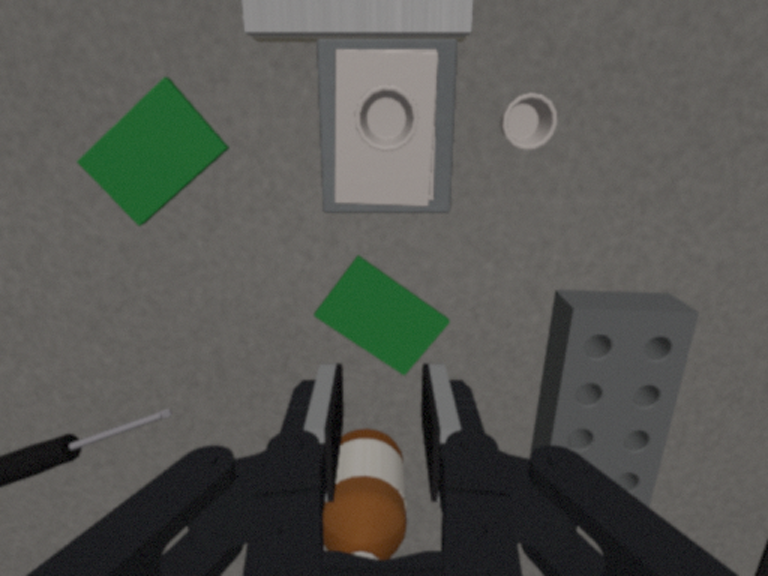

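```bash
python3 - <<'E'
from h import *
f=pickle.load(open('pics/wrist1.pkl','rb')); k=2/3
for n,u,v,z in [('p FL',335,50,.052),('p FR',437,50,.052),('p RR',428,205,.052),('p RL',335,203,.052),('bed L',246,30,.0425),('bed R',471,30,.0425),('bot base R',403,480,.04),('cruc top',386,118,.078)]:
    print(n,np.round(ray(f,u*k,v*k,z)*1000,1))
t=pickle.load(open('pics/top0.pkl','rb'))
print('bottle cap top',ray(t,600*k,281*k,.13),'base',ray(t,577*k,285*k,.0))
for X in [(0.5976,-.1658,.2314),(.5976-.0125,-.1658+.011,.2314),(.5976+.0125,-.1658+.011,.2314)]: print(np.array(proj(f,X))*1.5)
E
```

```text
p FL [567.1 -50.1  52. ]
p FR [626.2 -48.2  52. ]
p RR [ 626.7 -138.4   52. ]
p RL [ 567.3 -139.1   52. ]
bed L [513.7 -40.2  42.5]
bed R [646.4 -35.8  42.5]
bot base R [ 621.8 -363.6   40. ]
cruc top [597.8 -86.2  78. ]
bottle cap top [ 0.58614872 -0.37291385  0.13      ] base [ 0.59234401 -0.37226562  0.        ]
[379.76908241 387.70601542]
[340.9786416  355.68552671]
[420.75368296 358.11654835]
```

```bash
python3 -m pendant '[[15,0,0,0],[30,0,0,0],[35,0,0,0],[35,0,0,0],[30,0,0,0],[20,0,0,0],[10,0,0,0],[6,0,0,0],[3.5,0,0,0],[0,0,0,0]]'; python3 - <<'E'
from h import *
from workcell import bot,grab_frame
for n in ["wrist","scene"]:
    f=grab_frame(n); pickle.dump(f,open(f'pics/{n}2.pkl','wb'))
f=pickle.load(open('pics/wrist2.pkl','rb'));cv2.imwrite(f'pics/w2.png',cv2.resize(f['img'][:,:,::-1],(768,576),interpolation=cv2.INTER_CUBIC))
f=pickle.load(open('pics/scene2.pkl','rb'));crop(f,'pics/s2.png',190,150,320,250,6)
E
```

```text
clock: 5.55
position: [0.5982, -0.1671, 0.0472]
tool_rot: [1.411, 1.57, -0.128]
force: [0.0, 0.4, -0.2]
grip_width: 0.0252
```

View pics/w2.png

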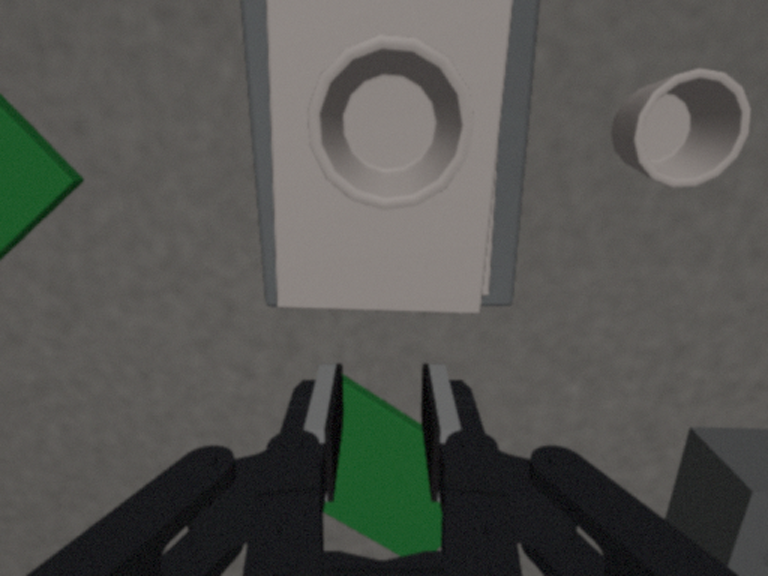

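View pics/s2.png

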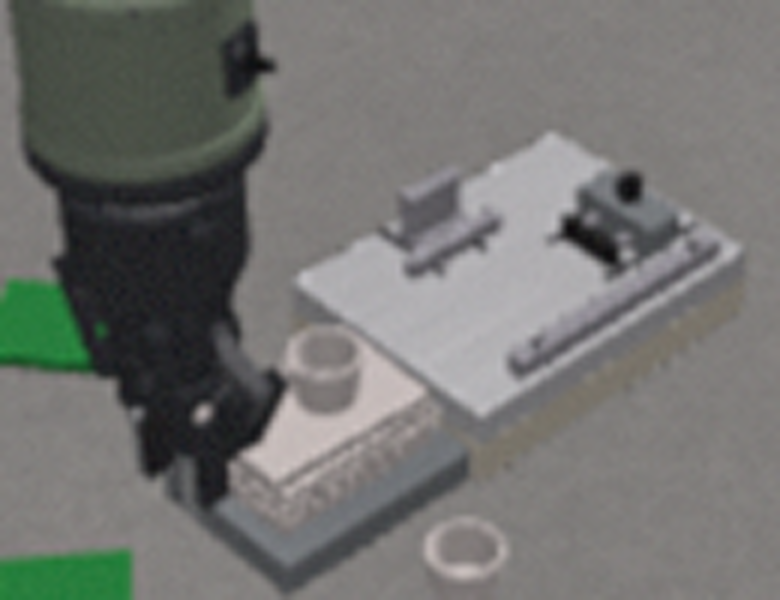

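```bash
python3 - <<'E'
from h import *
t=pickle.load(open('pics/top0.pkl','rb'))
ex=np.array([-.031,.9995]);o=np.array([.5977,-.0385])
for u,v in [(200,130),(200,170),(200,215)]:
    P=ray(t,185+u/6,155+v/6,.0565)[:2]-o; print(P@ex*1000, P@np.array([-ex[1],ex[0]])*1000)
E
python3 -m pendant '[[0,0,-2,0],[0,0,-3,0],[0,0,-3,0],[0,0,-3,0],[0,0,-2,0],[0,0,-1,0],[0,0,-1,0],[0,0,-1,0],[0,0,-1,0]]'
```

```text
113.83672111091514 -14.333719092516404
113.73580229080093 3.102023887454059
113.62263671227211 22.653639128050234
clock: 6.78
position: [0.5974, -0.1501, 0.0468]
tool_rot: [-0.496, 1.571, -2.035]
force: [0.7, -1.7, -0.0]
grip_width: 0.0253
```

```bash
python3 -m pendant '[[0,0,-1.5,0],[0,0,-2,0],[0,0,-2.5,0],[0,0,-3,0],[0,0,-3,0],[0,0,-3,0],[0,0,-3,0],[0,0,-3,0],[0,0,-3,0],[0,0,-3,0],[0,0,-3,0],[0,0,-3,0]]'; python3 - <<'E'
from h import *
from workcell import bot,grab_frame
f=grab_frame("wrist");cv2.imwrite(f'pics/w3.png',cv2.resize(f['img'][:,:,::-1],(768,576),interpolation=cv2.INTER_CUBIC))
E
```

```text
clock: 8.28
position: [0.5963, -0.1169, 0.0468]
tool_rot: [-0.684, 1.571, -2.223]
force: [1.1, -1.6, -0.7]
grip_width: 0.0249
```

View pics/w3.png

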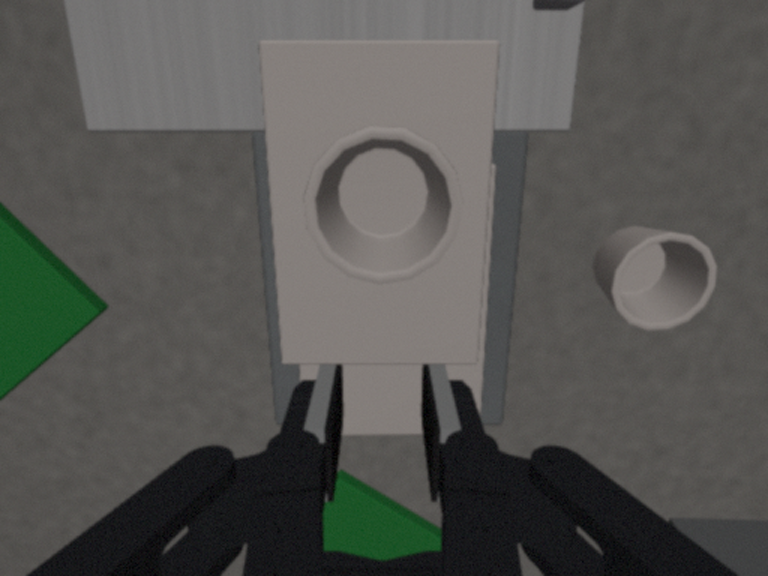

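```bash
python3 -m pendant '[[0,0,-1.5,0],[0,0,-2.5,0],[0,0,-3,0],[0,0,-3,0],[0,0,-3,0],[0,0,-3,0],[0,0,-3,0],[0,0,-3,0],[0,0,-3,0],[0,0,-3,0],[0,0,-3,0],[0,0,-3,0]]';python3 -m pendant '[[0,0,-3,0],[0,0,-3,0],[0,0,-3,0],[0,0,-3,0],[0,0,-3,0],[0,0,-3,0],[0,0,-3,0],[0,0,-3,0],[0,0,-3,0],[0,0,-3,0],[0,0,-3,0],[0,0,-2,0]]'; python3 - <<'E'
from h import *
from workcell import bot,grab_frame
f=grab_frame("wrist");pickle.dump(f,open('pics/w4.pkl','wb'));cv2.imwrite(f'pics/w4.png',cv2.resize(f['img'][:,:,::-1],(768,576),interpolation=cv2.INTER_CUBIC))
E
```

```text
clock: 9.82
position: [0.5952, -0.0828, 0.0467]
tool_rot: [-1.922, 1.571, 2.822]
force: [-0.1, -1.4, -1.4]
grip_width: 0.0253
clock: 11.32
position: [0.5942, -0.0479, 0.0468]
tool_rot: [1.532, 1.571, -0.008]
force: [-0.9, -1.5, 0.0]
grip_width: 0.0254
```

View pics/w4.png

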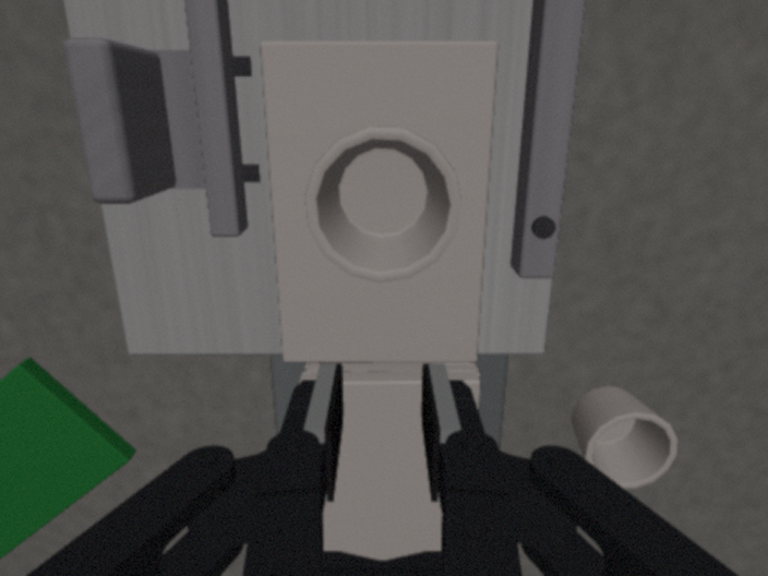

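```bash
python3 -m pendant '[[0,0,-1.5,0],[0,0,-2,0],[0,0,-2,0],[0,0,-2,0],[0,0,-2,0],[0,0,-2,0],[0,0,-1.5,0],[0,0,-1,0]]'; for i in 1; do python3 -m pendant '[[0,0,-1,0],[0,0,-1,0]]'; done; python3 -m pendant '[[0,0,-0.5,0],[0,0,-0.5,0]]'
```

```text
clock: 12.38
position: [0.5937, -0.0341, 0.0468]
tool_rot: [-0.62, 1.571, -2.159]
force: [0.6, -1.7, 0.3]
grip_width: 0.0253
clock: 12.62
position: [0.5937, -0.0321, 0.0468]
tool_rot: [0.455, 1.571, -1.084]
force: [0.7, -1.6, 0.2]
grip_width: 0.0254
clock: 12.88
position: [0.5936, -0.0312, 0.0468]
tool_rot: [0.491, 1.571, -1.048]
force: [-0.3, -1.1, 0.6]
grip_width: 0.0252
```

```bash
python3 -m pendant '[[0,0,-0.5,0],[0,0,-0.5,0]]'; python3 -m pendant '[[0,0,-0.5,0],[0,0,-0.5,0]]';python3 -m pendant '[[0,0,-0.5,0],[0,0,-0.5,0]]'
```

```text
clock: 13.12
position: [0.5936, -0.0302, 0.0468]
tool_rot: [-0.976, 1.571, -2.515]
force: [0.8, -1.6, 0.5]
grip_width: 0.025
clock: 13.38
position: [0.5936, -0.0291, 0.0468]
tool_rot: [1.387, 1.571, -0.152]
force: [0.0, -1.2, 1.4]
grip_width: 0.025
clock: 13.62
position: [0.5935, -0.0281, 0.0468]
tool_rot: [-0.406, 1.571, -1.945]
force: [0.9, -2.4, -0.3]
grip_width: 0.0253
```

```bash
python3 -m pendant '[[0,0,-0.5,0],[0,0,-0.5,0]]'; python3 -m pendant '[[0,0,-0.3,0],[0,0,-0.2,0]]'
```

```text
clock: 13.88
position: [0.5935, -0.0271, 0.0468]
tool_rot: [-0.494, 1.571, -2.034]
force: [0.4, -0.9, 0.4]
grip_width: 0.0253
clock: 14.12
position: [0.5935, -0.0267, 0.0468]
tool_rot: [-0.307, 1.571, -1.847]
force: [0.5, -1.0, 1.3]
grip_width: 0.0251
```

```bash
python3 -m pendant '[[0,0,-0.5,0],[0,0,-0.5,0]]'; python3 -m pendant '[[0,0,-0.5,0],[0,0,-0.5,0]]'
```

```text
clock: 14.38
position: [0.5935, -0.0256, 0.0468]
tool_rot: [0.497, 1.571, -1.042]
force: [0.6, -0.6, 0.1]
grip_width: 0.0254
clock: 14.62
position: [0.5934, -0.0246, 0.0468]
tool_rot: [-1.169, 1.571, -2.708]
force: [0.4, -0.8, 1.3]
grip_width: 0.0252
```

```bash
python3 - <<'E'
from h import *
from workcell import bot,grab_frame
f=grab_frame("scene");crop(f,'pics/s5.png',220,150,320,230,7)
f=grab_frame("wrist");cv2.imwrite(f'pics/w5.png',cv2.resize(f['img'][:,:,::-1],(768,576),interpolation=cv2.INTER_CUBIC))
E
```

```text
(no output)
```

View pics/s5.png

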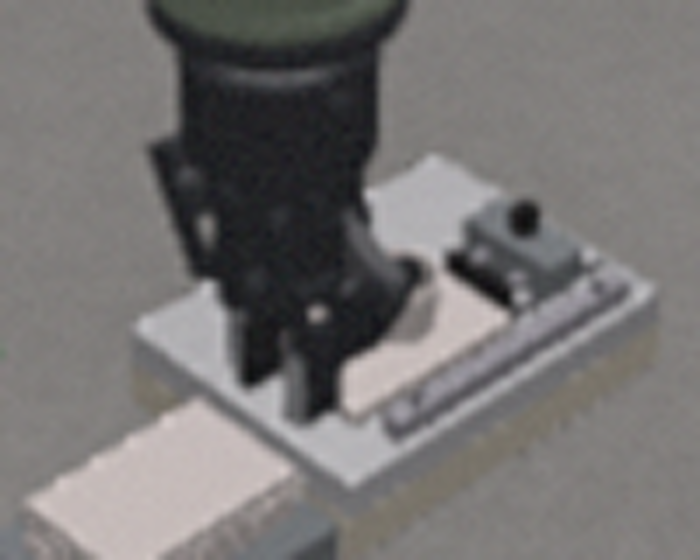

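View pics/w5.png

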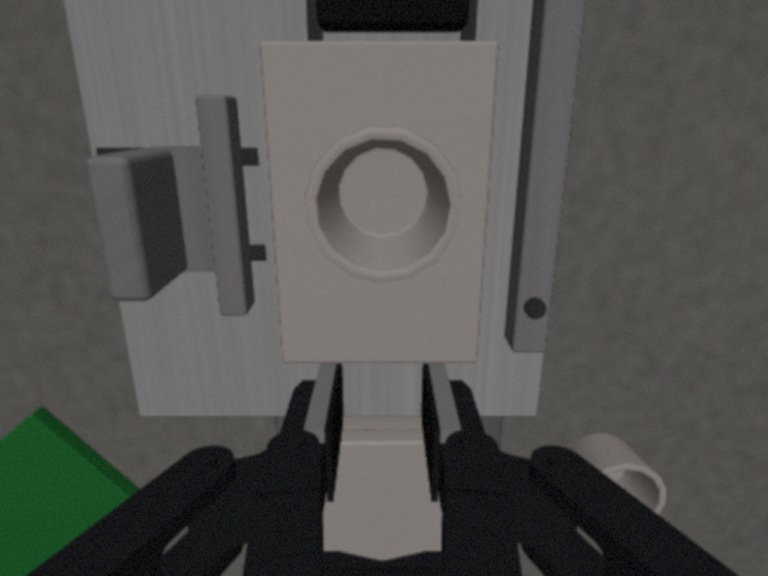

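```bash
python3 -m pendant '[[0,0,-0.5,0],[0,0,-0.5,0]]'; python3 -m pendant '[[0,0,-0.5,0],[0,0,0,0]]'; python3 -m pendant '[[0,0,-0.5,0],[0,0,0,0]]'
```

```text
clock: 14.98
position: [0.5934, -0.0236, 0.0468]
tool_rot: [1.407, 1.571, -0.132]
force: [-0.2, -0.8, 0.5]
grip_width: 0.0253
clock: 15.22
position: [0.5934, -0.0231, 0.0468]
tool_rot: [-2.994, 1.571, 1.75]
force: [0.5, -1.0, 0.2]
grip_width: 0.0253
clock: 15.48
position: [0.5934, -0.0226, 0.0468]
tool_rot: [-1.645, 1.571, 3.099]
force: [-0.6, -1.4, 0.2]
grip_width: 0.0252
```

```bash
python3 - <<'E'
from h import *
from workcell import bot,grab_frame
f=grab_frame("wrist");crop(f,'pics/w6.png',150,0,400,60,3)
print(bot.observe()['force'])
E
```

```text
[-0.01669775 -0.02671917  0.27075975]
```

View pics/w6.png

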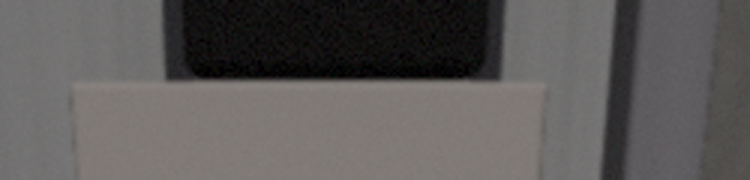

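```bash
python3 -m pendant '[[0,0,-0.5,0],[0,0,0,0]]'; python3 -m pendant '[[0,0,-0.5,0],[0,0,0,0]]'; python3 -m pendant '[[0,0,-0.5,0],[0,0,0,0]]'
```

```text
clock: 15.78
position: [0.5933, -0.0221, 0.0468]
tool_rot: [-1.842, 1.571, 2.902]
force: [0.3, -1.2, 0.1]
grip_width: 0.0253
clock: 16.02
position: [0.5934, -0.0218, 0.0468]
tool_rot: [0.249, 1.571, -1.291]
force: [1.2, -2.3, -0.0]
grip_width: 0.025
clock: 16.27
position: [0.5934, -0.0213, 0.0468]
tool_rot: [0.275, 1.571, -1.265]
force: [-0.2, -3.5, 0.8]
grip_width: 0.0252
```

```bash
python3 -m pendant '[[0,0,-0.5,0],[0,0,0,0]]'; python3 -m pendant '[[0,0,-0.5,0],[0,0,0,0]]'; python3 -m pendant '[[0,0,-0.5,0],[0,0,0,0]]'
```

```text
clock: 16.52
position: [0.5933, -0.0208, 0.0468]
tool_rot: [0.399, 1.571, -1.14]
force: [-0.3, -3.7, 0.6]
grip_width: 0.025
clock: 16.77
position: [0.5933, -0.0203, 0.0468]
tool_rot: [0.064, 1.571, -1.475]
force: [0.6, -5.0, 0.6]
grip_width: 0.0251
clock: 17.02
position: [0.5933, -0.0198, 0.0468]
tool_rot: [0.169, 1.571, -1.37]
force: [-0.2, -5.1, -0.1]
grip_width: 0.0253
```

```bash
python3 -m pendant '[[0,0,-0.5,0],[0,0,0,0]]'; python3 -m pendant '[[0,0,-0.5,0],[0,0,0,0]]'
```

```text
clock: 17.27
position: [0.5933, -0.0195, 0.0468]
tool_rot: [0.098, 1.57, -1.442]
force: [0.2, -6.5, 0.2]
grip_width: 0.0255
clock: 17.52
position: [0.5933, -0.0191, 0.0468]
tool_rot: [0.175, 1.57, -1.364]
force: [0.4, -6.7, -0.3]
grip_width: 0.0254
```

```bash
python3 -m pendant '[[0,0,0,0],[0,0,0,0]]'; python3 - <<'E'
from h import *
from workcell import bot,grab_frame
f=grab_frame("wrist");crop(f,'pics/w7.png',150,0,400,60,3)
print(bot.observe()['force'])
E
```

```text
clock: 17.77
position: [0.5932, -0.0191, 0.0468]
tool_rot: [0.085, 1.57, -1.455]
force: [0.3, -7.2, -0.5]
grip_width: 0.0248
[ 0.65374853 -6.60149036  0.22230391]
```

View pics/w7.png

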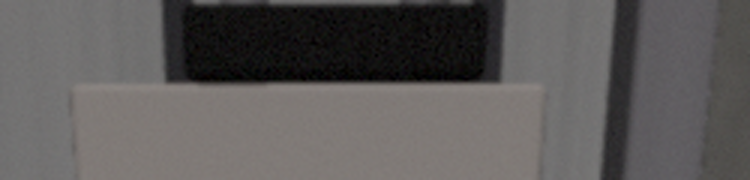

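```bash
python3 -m pendant '[[0,0,-0.4,0],[0,0,0,0],[0,0,0,0],[0,0,0,0]]'
```

```text
clock: 18.32
position: [0.5932, -0.0189, 0.0468]
tool_rot: [0.129, 1.57, -1.41]
force: [0.5, -8.5, 0.3]
grip_width: 0.0252
```

```bash
python3 -m pendant '[[0,0,0.5,0],[0,0,0.5,0],[0,0,0.5,0],[0,0,0.7,0],[0,0,0.8,0],[0,0,1,0],[0,0,1,0],[0,0,3,0],[0,0,5,0],[0,0,7,0],[0,0,0,0]]'; python3 - <<'E'
from h import *
from workcell import bot,grab_frame
f=grab_frame("wrist");cv2.imwrite(f'pics/w8.png',cv2.resize(f['img'][:,:,::-1],(768,576),interpolation=cv2.INTER_CUBIC))
E
```

```text
clock: 19.7
position: [0.5938, -0.0392, 0.0468]
tool_rot: [0.14, 1.571, -1.4]
force: [-0.4, 0.4, 0.5]
grip_width: 0.0252
```

View pics/w8.png

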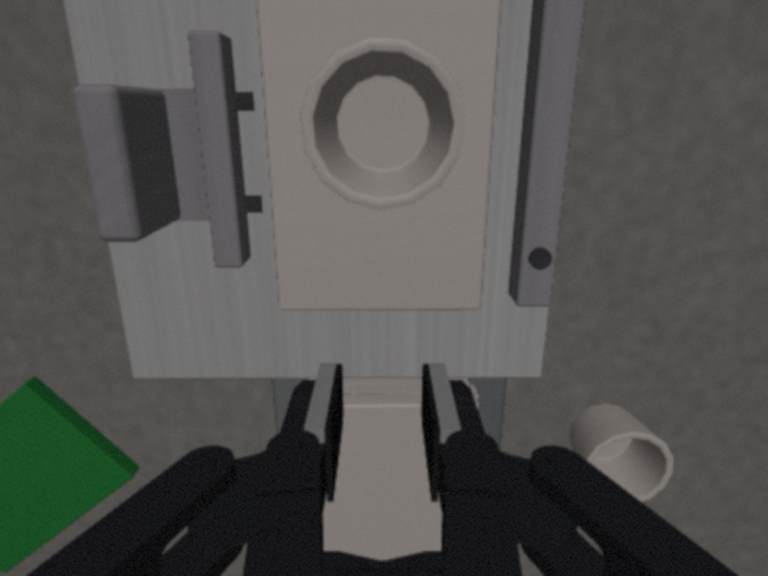

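```bash
python3 -m pendant '[[-8,0,0,0],[-20,0,0,0],[-25,0,0,0],[-25,0,0,0],[-20,0,0,0],[-10,0,0,0],[-5,0,0,0],[0,0,0,0]]' -1; python3 - <<'E'
from h import *
from workcell import bot,grab_frame
f=grab_frame("wrist");pickle.dump(f,open('pics/w9.pkl','wb'));cv2.imwrite(f'pics/w9.png',cv2.resize(f['img'][:,:,::-1],(768,576),interpolation=cv2.INTER_CUBIC))
E
```

```text
clock: 20.75
position: [0.5938, -0.0382, 0.1598]
tool_rot: [-1.844, 1.571, 2.9]
force: [0.6, 0.3, -0.5]
grip_width: -0.0
```

View pics/w9.png

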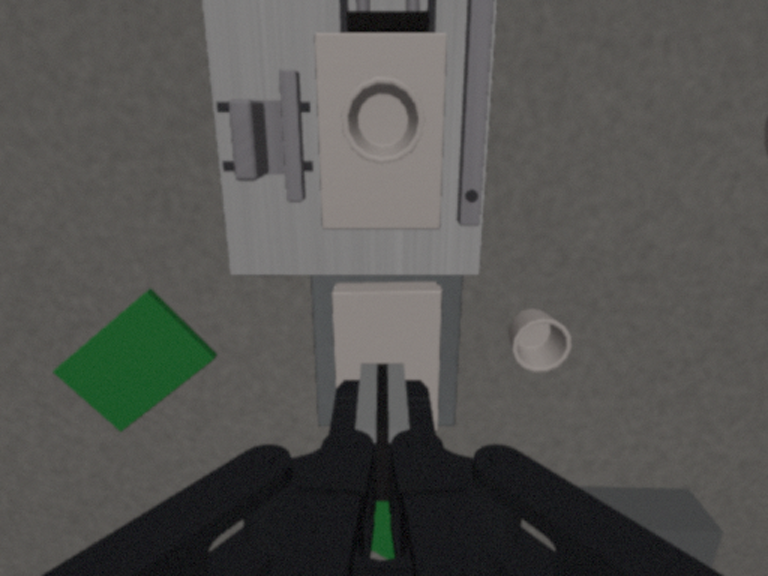

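```bash
python3 - <<'E'
from h import *
f=pickle.load(open('pics/w9.pkl','rb')); k=2/3
o=np.array([.5977,-.0385]);ex=np.array([-.031,.9995]);ey=np.array([-ex[1],ex[0]])
for n,u,v,z in [('tabL1',231,103,.0775),('tabL2',238,178,.0775),('tabin1',252,103,.0775),('jawface1',299,72,.0545),('jawface2',304,199,.0545),('FL',316,34,.0505),('FR',446,34,.0505),('RR',440,229,.0505),('RL',322,229,.0505),('fence in',459,222,.0545),('bedL',231,274,.0425),('bedR',479,274,.0425),('tipL',359,366,.1598),('tipR',406,366,.1598)]:
    P=ray(f,u*k,v*k,z); d=P[:2]-o; print(n,np.round(P*1000,1),'loader',np.round([d@ex*1000,d@ey*1000],1))
E
```

```text
tabL1 [528.6  46.5  77.5] loader [87.1 66.4]
tabL2 [529.6  15.6  77.5] loader [56.1 66.4]
tabin1 [537.4  46.7  77.5] loader [87.1 57.7]
jawface1 [553.7  60.7  54.5] loader [100.5  40.9]
jawface2 [554.9   3.3  54.5] loader [43.1 41.5]
FL [561.1  77.   50.5] loader [116.5  33. ]
FR [619.4  78.8  50.5] loader [116.6 -25.4]
RR [623.  -10.4  50.5] loader [ 27.3 -26.1]
RL [563.2 -12.4  50.5] loader [27.2 33.7]
fence in [631.7  -5.7  54.5] loader [ 31.7 -35. ]
bedL [513.  -40.6  42.5] loader [ 0.5 84.7]
bedR [646.7 -36.3  42.5] loader [  0.7 -49.1]
tipL [587.  -30.6 159.8] loader [ 8.2 10.5]
tipR [601.8 -30.1 159.8] loader [ 8.3 -4.4]
```

```bash
python3 -m pendant '[[0,-8,-6,0],[0,-20,-15,0],[0,-25,-19,0],[0,-25,-19,0],[0,-14,-10,0],[0,-4.5,-3.5,0],[0,0,0,0]]'; python3 -m pendant '[[15,0,0,0],[25,0,0,0],[25,0,0,0],[20,0,0,0],[12,0,0,0],[6,0,0,0],[1,0,0,0],[0,0,0,0]]';  python3 - <<'E'
from h import *
from workcell import bot,grab_frame
f=grab_frame("wrist");pickle.dump(f,open('pics/w10.pkl','wb'));cv2.imwrite(f'pics/w10.png',cv2.resize(f['img'][:,:,::-1],(768,576),interpolation=cv2.INTER_CUBIC))
f=grab_frame("scene");crop(f,'pics/s10.png',220,150,320,230,7)
E
```

```text
clock: 21.68
position: [0.4955, 0.031, 0.1599]
tool_rot: [1.216, 1.57, -0.323]
force: [1.2, -0.4, -1.0]
grip_width: -0.0002
clock: 22.68
position: [0.4954, 0.0312, 0.0562]
tool_rot: [1.789, 1.57, 0.249]
force: [-0.5, -0.5, 0.7]
grip_width: 0.0001
```

View pics/w10.png

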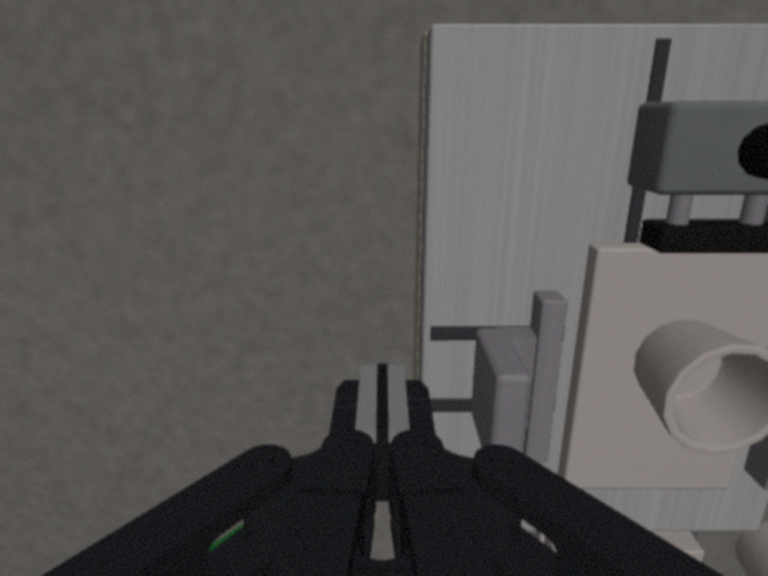

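View pics/s10.png

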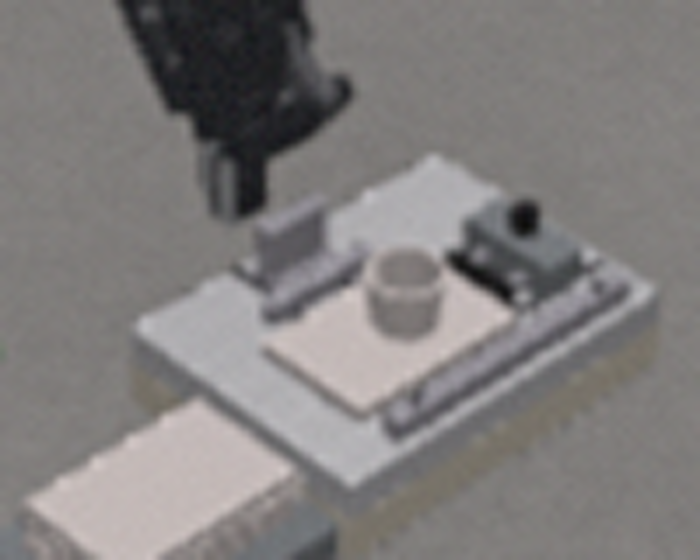

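```bash
python3 -m pendant '[[0,2,0,0],[0,4,0,0],[0,4,0,0],[0,2,0,0],[0,1,0,0],[0,1,0,0]]'; python3 -m pendant '[[0,1,0,0],[0,1,0,0]]';python3 -m pendant '[[0,1,0,0],[0,1,0,0]]';python3 -m pendant '[[0,1,0,0],[0,1,0,0]]'
```

```text
clock: 23.52
position: [0.5091, 0.0316, 0.0558]
tool_rot: [-1.438, 1.571, -2.977]
force: [0.1, -0.7, 0.4]
grip_width: 0.0001
clock: 23.78
position: [0.5112, 0.0317, 0.0558]
tool_rot: [-0.711, 1.571, -2.251]
force: [0.5, -0.6, 0.2]
grip_width: 0.0001
clock: 24.02
position: [0.513, 0.0317, 0.0558]
tool_rot: [-1.57, 1.57, -3.109]
force: [-2.1, -0.3, 2.3]
grip_width: -0.0001
clock: 24.28
position: [0.515, 0.0318, 0.0558]
tool_rot: [-1.652, 1.57, 3.092]
force: [-2.4, 0.5, 1.5]
grip_width: 0.0002
```

```bash
python3 -m pendant '[[0,1,0,0],[0,1,0,0],[0,1,0,0],[0,1,0,0]]'; python3 -m pendant '[[0,0.7,0,0],[0,0.7,0,0],[0,0.7,0,0]]';python3 -m pendant '[[0,0.7,0,0],[0,0.7,0,0],[0,0.7,0,0]]'
```

```text
clock: 24.78
position: [0.5191, 0.0319, 0.0558]
tool_rot: [-1.391, 1.571, -2.93]
force: [-3.4, 0.4, 1.5]
grip_width: 0.0002
clock: 25.15
position: [0.5212, 0.032, 0.0558]
tool_rot: [-1.189, 1.571, -2.728]
force: [-3.4, 0.5, 0.8]
grip_width: 0.0001
clock: 25.52
position: [0.5233, 0.032, 0.0558]
tool_rot: [-1.437, 1.571, -2.976]
force: [-3.5, 0.0, 1.5]
grip_width: 0.0
```

```bash
python3 - <<'E'
from h import *
from workcell import bot,grab_frame
f=grab_frame("wrist");pickle.dump(f,open('pics/w11.pkl','wb'));cv2.imwrite(f'pics/w11.png',cv2.resize(f['img'][:,:,::-1],(768,576),interpolation=cv2.INTER_CUBIC))
E
```

```text
(no output)
```

View pics/w11.png

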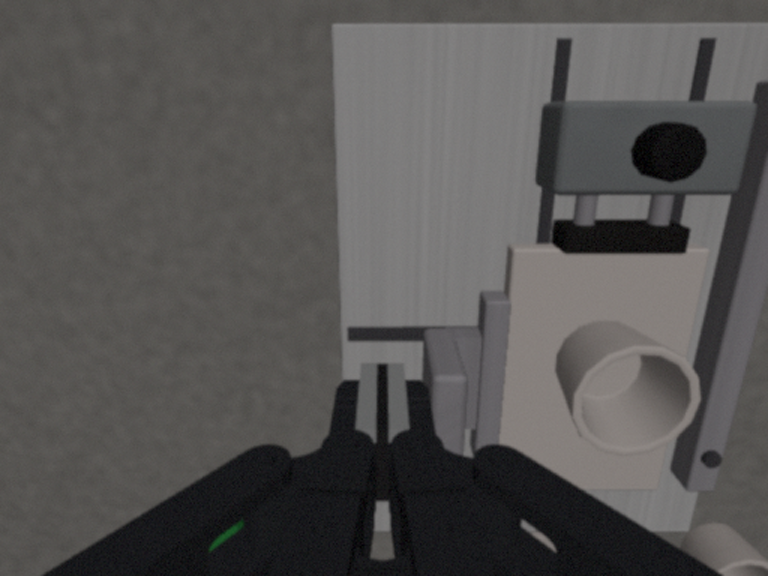

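```bash
python3 -m pendant '[[0,0.7,0,0],[0,0.7,0,0],[0,0.7,0,0]]'; python3 -m pendant '[[0,0.5,0,0],[0,0.5,0,0]]';python3 -m pendant '[[0,0.5,0,0],[0,0.5,0,0]]'
```

```text
clock: 25.95
position: [0.5254, 0.0321, 0.0558]
tool_rot: [-0.918, 1.571, -2.457]
force: [-4.0, -0.7, 0.8]
grip_width: -0.0
clock: 26.2
position: [0.5265, 0.0321, 0.0558]
tool_rot: [-0.574, 1.571, -2.114]
force: [-3.5, -0.3, -0.3]
grip_width: 0.0002
clock: 26.45
position: [0.5274, 0.0322, 0.0558]
tool_rot: [-1.281, 1.571, -2.82]
force: [-4.5, 0.2, 0.9]
grip_width: 0.0
```

```bash
python3 -m pendant '[[0,0.5,0,0],[0,0,0,0]]'; python3 -m pendant '[[0,0.5,0,0],[0,0,0,0]]';python3 -m pendant '[[0,0.3,0,0],[0,0,0,0]]'
```

```text
clock: 26.7
position: [0.528, 0.0322, 0.0558]
tool_rot: [1.237, 1.571, -0.302]
force: [-3.7, 0.6, -0.2]
grip_width: -0.0
clock: 26.95
position: [0.5284, 0.0322, 0.0558]
tool_rot: [0.364, 1.571, -1.175]
force: [-3.3, -0.3, -0.3]
grip_width: -0.0
clock: 27.2
position: [0.5287, 0.0322, 0.0558]
tool_rot: [-0.017, 1.571, -1.557]
force: [-3.0, 0.3, 0.3]
grip_width: -0.0002
```

```bash
python3 -m pendant '[[0,0.4,0,0],[0,0,0,0]]'; python3 -m pendant '[[0,0.4,0,0],[0,0,0,0]]';python3 - <<'E'
from h import *
from workcell import bot,grab_frame
f=grab_frame("wrist");pickle.dump(f,open('pics/w12.pkl','wb'));cv2.imwrite(f'pics/w12.png',cv2.resize(f['img'][:,:,::-1],(768,576),interpolation=cv2.INTER_CUBIC))
E
```

```text
clock: 27.45
position: [0.5292, 0.0322, 0.0558]
tool_rot: [0.76, 1.571, -0.779]
force: [-2.3, 0.1, -0.7]
grip_width: -0.0002
clock: 27.7
position: [0.5296, 0.0323, 0.0558]
tool_rot: [1.491, 1.571, -0.048]
force: [-2.8, 0.1, 0.2]
grip_width: 0.0002
```

View pics/w12.png

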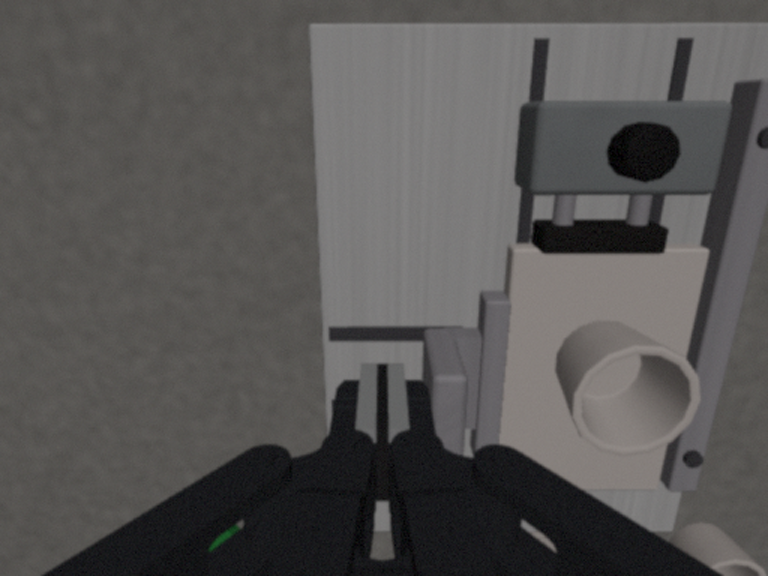

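```bash
python3 -m pendant '[[0,0.4,0,0],[0,0,0,0]]'; python3 -m pendant '[[0,0.4,0,0],[0,0,0,0]]'; python3 -m pendant '[[0,0.3,0,0],[0,0,0,0]]'
```

```text
clock: 28.0
position: [0.5299, 0.0323, 0.0558]
tool_rot: [-0.375, 1.571, -1.914]
force: [-2.4, 0.7, -0.1]
grip_width: 0.0
clock: 28.25
position: [0.5304, 0.0323, 0.0558]
tool_rot: [1.171, 1.571, -0.369]
force: [-4.0, 0.3, 0.5]
grip_width: -0.0
clock: 28.5
position: [0.5305, 0.0323, 0.0558]
tool_rot: [-1.667, 1.571, 3.077]
force: [-5.7, 0.6, 1.3]
grip_width: -0.0002
```

```bash
python3 -m pendant '[[0,0.3,0,0],[0,0,0,0]]'; python3 -m pendant '[[0,0.2,0,0],[0,0,0,0]]'
```

```text
clock: 28.75
position: [0.5305, 0.0323, 0.0558]
tool_rot: [-1.671, 1.57, 3.072]
force: [-6.4, 0.1, 3.2]
grip_width: 0.0003
clock: 29.0
position: [0.5306, 0.0323, 0.0558]
tool_rot: [-1.712, 1.57, 3.032]
force: [-8.0, 0.5, 4.3]
grip_width: -0.0002
```

```bash
python3 -m pendant '[[0,0.3,0,0],[0,0,0,0],[0,0,0,0]]'; python3 -m pendant '[[0,-0.5,0,0],[0,-0.5,0,0],[0,-1,0,0],[0,-2,0,0],[0,-4,0,0],[0,-8,0,0],[0,-8,0,0],[0,0,0,0]]';python3 -m pendant '[[-10,0,0,0],[-20,0,0,0],[-25,0,0,0],[-25,0,0,0],[-15,0,0,0],[-5,0,0,0],[0,0,0,0]]'; python3 - <<'E'
from h import *
from workcell import bot,grab_frame
for n in ['wrist','top','scene']:
    f=grab_frame(n);pickle.dump(f,open(f'pics/{n}13.pkl','wb'))
    if n=='wrist': cv2.imwrite('pics/w13.png',cv2.resize(f['img'][:,:,::-1],(768,576),interpolation=cv2.INTER_CUBIC))
    if n=='scene': crop(f,'pics/s13.png',200,150,330,250,6)
E
```

```text
clock: 29.38
position: [0.5306, 0.0323, 0.0558]
tool_rot: [-1.717, 1.569, 3.027]
force: [-10.4, 0.1, 5.9]
grip_width: 0.0002
clock: 30.38
position: [0.5068, 0.0316, 0.0559]
tool_rot: [-1.989, 1.57, 2.755]
force: [0.7, 0.2, -0.2]
grip_width: -0.0
clock: 31.25
position: [0.5074, 0.0317, 0.1556]
tool_rot: [-2.284, 1.571, 2.46]
force: [-0.1, 0.3, 0.2]
grip_width: -0.0001
```

View pics/w13.png

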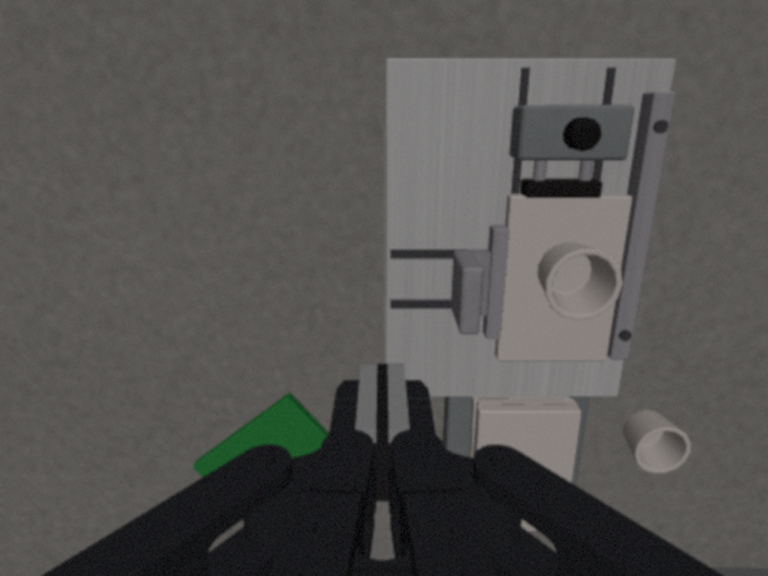

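View pics/s13.png

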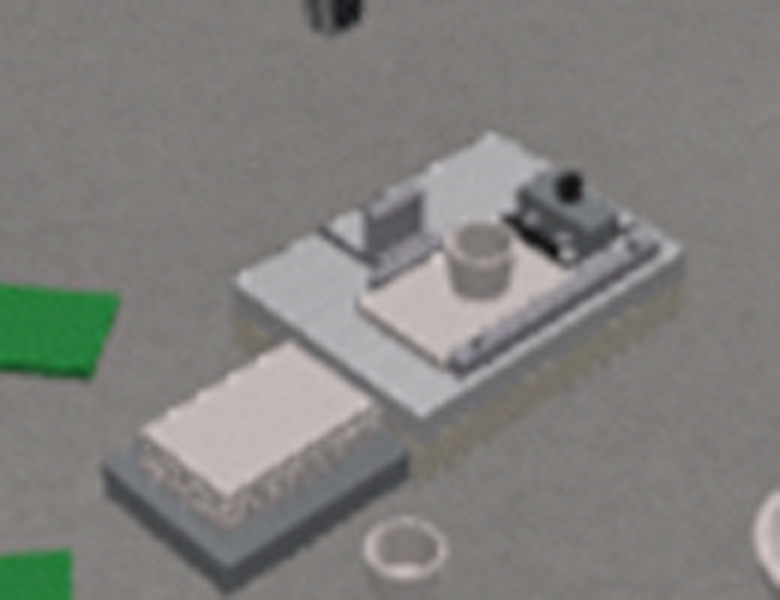

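```bash
python3 - <<'E'
from h import *
f=pickle.load(open('pics/wrist13.pkl','rb')); k=2/3
bl=ray(f,387*k,396*k,.0425)[:2]
print('bed rear',ray(f,620*k,396*k,.0425)[:2])
o=np.array([.5977,-.0385]);ex=np.array([-.031,.9995]);ey=np.array([-ex[1],ex[0]])
for n,u,v,z in [('FL',511,196,.0505),('FR',631,196,.0505),('RR',610,360,.0505),('RL',498,359,.0505),('bedRR',620,396,.0425),('bedRL',387,396,.0425),('tab out top',457,262,.0775),('fence end inner top',612,357,.0545),('pad front top L',523,193,.0565),('cruc top',580,282,.0765),('second FL',480,400,.044),('second FR',577,402,.044)]:
    P=ray(f,u*k,v*k,z); d=P[:2]-o; print(n,np.round(P*1000,1),'loader',np.round([d@ex*1000,d@ey*1000],1))
# lower plates from wrist views before(w9) & after: spare and others unchanged in top view
a=pickle.load(open('pics/top0.pkl','rb'))['img'].astype(int);b=pickle.load(open('pics/top13.pkl','rb'))['img'].astype(int)
d=np.abs(a-b).max(2); d=cv2.medianBlur((d>25).astype(np.uint8),3)
n,l,st,c=cv2.connectedComponentsWithStats(d); print([ (s[:4]*1.5).astype(int).tolist() for s in st[1:] if s[4]>12])
E
```

```text
bed rear [ 0.6480091  -0.03651725]
FL [569.5  77.8  50.5] loader [117.2  24.6]
FR [628.   79.7  50.5] loader [117.2 -33.9]
RR [633.9  -9.5  50.5] loader [ 27.9 -37.1]
RL [572.7 -10.9  50.5] loader [28.4 24.1]
bedRR [648.  -36.5  42.5] loader [  0.4 -50.3]
bedRL [513.2 -40.9  42.5] loader [ 0.2 84.5]
tab out top [541.5  51.4  77.5] loader [91.6 53.4]
fence end inner top [632.5  -5.6  54.5] loader [ 31.8 -35.8]
pad front top L [573.5  80.4  56.5] loader [119.6  20.5]
cruc top [599.2  43.3  76.5] loader [81.7 -4.1]
second FL [566.9 -40.9  44. ] loader [-1.4 30.8]
second FR [623.1 -40.4  44. ] loader [ -2.7 -25.3]
[[159, 250, 240, 325], [414, 265, 12, 9]]
```

```bash
python3 - <<'E'
from h import *
f=pickle.load(open('pics/wrist13.pkl','rb')); crop(f,'pics/z13.png',290,250,400,320,7)
f=pickle.load(open('pics/w9.pkl','rb')); crop(f,'pics/z9.png',205,175,315,290,5)
f=pickle.load(open('pics/wrist1.pkl','rb')); crop(f,'pics/z1.png',205,15,315,150,5)
E
```

```text
(no output)
```

View pics/z13.png

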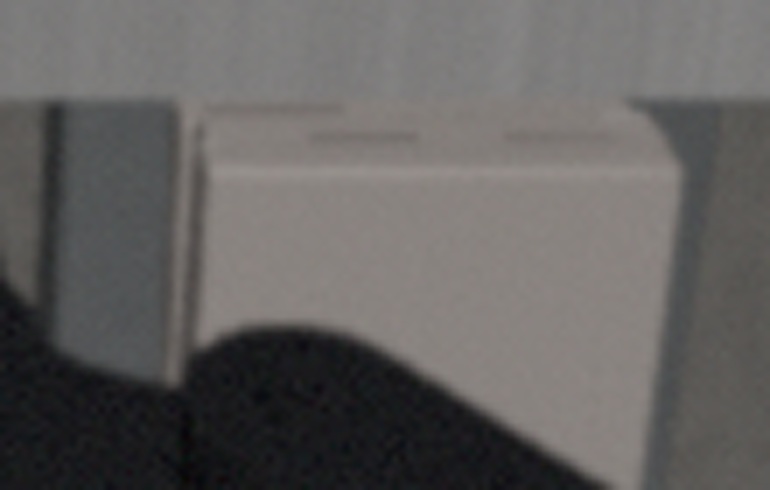

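View pics/z9.png

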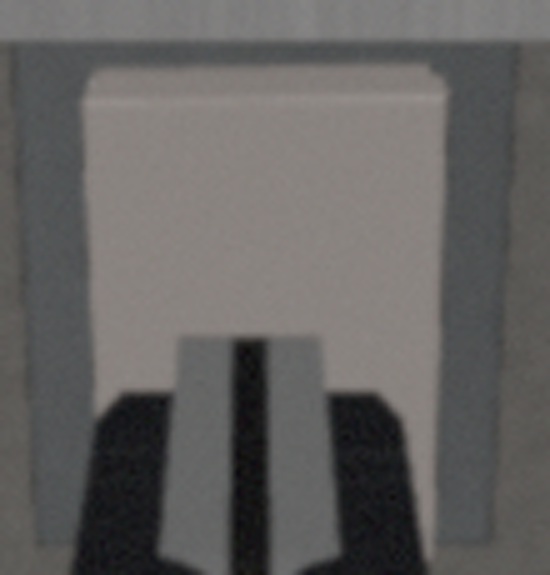

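View pics/z1.png

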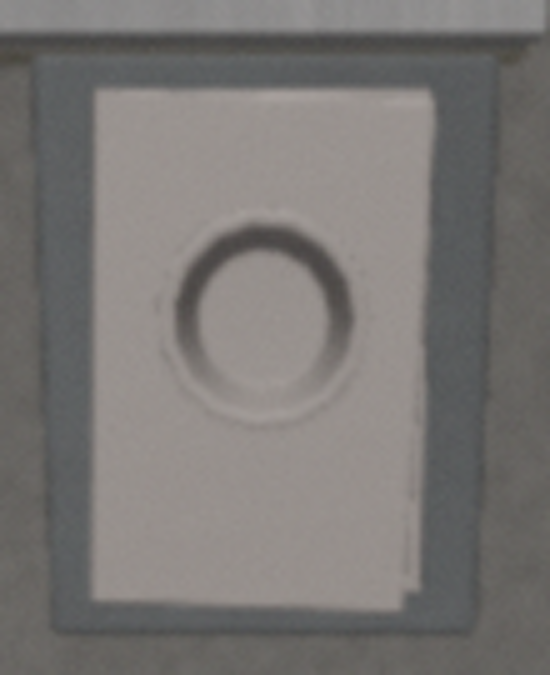

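```bash
python3 - <<'E'
from h import *
o=np.array([.5977,-.0385]);ex=np.array([-.031,.9995]);ey=np.array([-ex[1],ex[0]])
def L(fn,u,v,z=.044):
    P=ray(pickle.load(open(fn,'rb')),u,v,z)[:2]-o; return np.round([P@ex*1000,P@ey*1000],1)
print('now FL,FR',L('pics/wrist13.pkl',290+208/7,250+172/7),L('pics/wrist13.pkl',290+680/7,250+168/7))
print('w9 FL,FR',L('pics/w9.pkl',205+85/5,175+100/5),L('pics/w9.pkl',205+445/5,175+98/5))
print('init RR',L('pics/wrist1.pkl',205+420/5,15+592/5),L('pics/wrist2.pkl',488*2/3,294*2/3), 'init FR',L('pics/wrist1.pkl',205+433/5,15+97/5))
print('init top rear',L('pics/wrist1.pkl',205+93/5,15+600/5,.052),L('pics/wrist1.pkl',205+403/5,15+608/5,.052))
E
```

```text
now FL,FR [-9.4 30.6] [ -8.7 -28.2]
w9 FL,FR [-9.5 29.9] [ -9.1 -28.8]
init RR [-99.  -30.1] [-97.7 -29.6] init FR [-10.6 -29.2]
init top rear [-99.3  33.2] [-100.7  -26.1]
```

```bash
python3 -c "
from workcell import job_done,bot
print(job_done(), bot.observe()['clock'])"
```

```text
the job is handed in; nothing more can be done
the job is handed in; nothing more can be done
```

The plate is across on the bed, was pressed home against the stop, and is now held between the jaw and the fence with its crucible standing. I handed the job in just after about 31.4 s of the 61 s allowed; no verdict is reported.

**Push and stop:** I pushed the plate's rear end with the fingertips set 25 mm apart. The stop pad was felt at a tool position of about y −21.9 mm. I pressed on to −18.9 mm with 7 to 8.5 N, which is about 3 mm of pad travel. I held it there for about half a second, then backed off slowly.

**Jaw:** I pushed the jaw by its tab with the gripper shut. It stalled against the fence at about 17.8 mm of tab travel, plus the 1 to 2 mm it had at the start. The highest force was 10.4 N at the wrist, well under the 25 N squeeze limit. I then withdrew and lifted the arm clear.

**Last checks from the wrist picture, in the loader's frame:**

| Item | Measured |
|---|---|
| Plate, y | −36 to +24 mm, flush with the fence and jaw |
| Plate, x | 28 to 117 mm, front edge at the pad |
| Crucible | upright, near the plate's centre |
| Second plate's front edge | about −9 mm, against −8.4 to −10.6 mm before the push |

- **Other things on the bench:** comparing the top view before and after showed changes only around the loader and arm.
- **Disagreement:** the front corner on the fence side read −34 mm, because the taller fence partly hides it. The other three corners agree with a flush, parallel plate.
- **Not measured directly:** I worked out the pad travel and jaw reading from tool position and force, so they are good to about 0.5 mm and 1 mm.

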